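# Feed the plaster rosettes through the gate

### The job

With your fingertips, sweep the three cream plaster rosettes one at a time through the tray's narrow gate into the slot, each one completely past the gate before the next enters it, until all three lie flat in the slot. Leave the terracotta-red rosette behind in the pen. Push only: do not lift any rosette out of the tray, and leave the things around the tray where they are.

Things in the scene. Friction and masses are not known exactly. Their poses are not given: they have to be found in the camera images.
- gate (a point): Middle of the tray's narrow gate (brass-marked gap), on the tray's floor, 12 mm above the table. y points through the gate from pen to slot, x across it, z up. Gate: x -25 to 25, y -4 to 4 mm. Pen: x -110 to 110, y -215 to -4. Slot: a groove x -25 to 25, y 4 to 144 mm, closed at its far end. Tray yaw varies by about 0.25 rad either way; at yaw 0 these are the world axes.
- tray: Fixed wooden feeding tray, 236 x 375 mm, origin under it, 35 mm before the gate (towards the pen), axes as the gate's. Flat floor 12 mm thick; outer walls 8 mm thick, 18 mm above the floor. Beside the slot the wood stands equally 18 mm above the floor; its edge, facing the pen, is the wall in which the gate is cut.
- cream_a: A loose cream plaster rosette, a round disc 38 mm in diameter, its solid body 12 mm thick with small bosses on top (3 to 5 mm, look only), about 20 g, lying flat in the pen; origin at the centre of its underside. Slides when pushed at its rim. The three cream ones are alike.
- cream_b: A loose cream plaster rosette, a round disc 38 mm in diameter, its solid body 12 mm thick with small bosses on top (3 to 5 mm, look only), about 20 g, lying flat in the pen; origin at the centre of its underside. Slides when pushed at its rim. The three cream ones are alike.
- cream_c: A loose cream plaster rosette, a round disc 38 mm in diameter, its solid body 12 mm thick with small bosses on top (3 to 5 mm, look only), about 20 g, lying flat in the pen; origin at the centre of its underside. Slides when pushed at its rim. The three cream ones are alike.
- red: The loose terracotta-red rosette (same shape and size as the cream ones), which starts somewhere in the pen too and must stay in the pen; a nudge is harmless. Origin at the centre of its underside.
- stamp_center (a point): Middle of a small dark wooden hand stamp standing upright beyond the tray, 66 mm tall, 40 mm wide. Bystander.
- jar_center (a point): Middle of an amber glass jar with a blue cap, 60 mm wide, 75 mm tall, standing beyond the tray. Bystander.
- brush: A brush lying on the table to the robot's left of the tray. Bystander.
- spatula: A spatula lying on the table to the robot's right of the tray. Bystander.
- cup_center (a point): Middle of a blue mug, 76 mm wide, 80 mm tall, standing to the robot's left. Bystander.

How it is judged:
By the outcome, as a careful person would: the job done as asked, in the order asked, and still so for the second after the job is handed in, with the robot touching nothing.
It also fails if it takes over 54 s, if anything falls off the work surface, if the arm or the gripper's body presses on something with over 40 N, if the wrist force passes 120 N, or if a joint passes its speed limit or range.

### The arm

A 6-joint arm with a two-finger parallel gripper is mounted at the origin on the work surface. World frame = base frame: x ahead of the robot, y to its left, z up, the work surface at z = 0. Lengths are in m, angles in rad, forces in N, time in s.
With the tool pointing down it reaches from about 0.35 to 0.775 m from the base axis. Payload 7.3 kg.
Tool frame: the origin (TCP) lies at the very end of the fingers, on their centre line; the grasp point (between the pads) lies 19 mm behind it; z points along the fingers, y is the line along which they close (so a half turn about z gives the same grasp; the last joint's range is limited). The gripper opens to 92 mm and grips with 3 to 60 N. Pads are 19 mm wide; open, the fingers measure 130 mm over their backs; the gripper's body (75 mm by 190 mm) begins 47 mm behind the grasp point.
Start: joints at [0.972, 0.342, 1.524, -0, 1.275, -0.146], TCP at [0.23, 0.472, 0.227] pointing down, gripper open.
Joint ranges: [-2.53, 2.53], [-0.77, 2.02], [0.04, 2.7], [-1, 4.14], [0.28, 2.66], [-3.11, 3.11]. Speed limits (rad/s): [2.57, 2.57, 3.14, 3.14, 3.14, 3.14].

### API

Orientations are given as [roll, pitch, yaw] about the fixed x, y, z axes, in that order (R = Rz(yaw) Ry(pitch) Rx(roll)).
In Python, from cell import robot gives the robot as it stands. The module is installed in compiled form; this text tells all that it offers.
- The arm moves only by the tool arm_command, never from a script. Its argument "moves" is a list of rows, each a list of 3 entries, a list of its own where there are three numbers: the shift along the tool's x, y, z in m, then the turn, a rotation vector about the tool's x, y, z in rad, then the finger opening in m, from 0 to 0.0918. In form: [[[dx, dy, dz], [ax, ay, az], claw], ...]. A call has exactly 5 rows; each row is the pose to reach, as a shift and turn from the pose commanded when the call began, along the tool's axes at that moment; what a row does not reach only later rows make up. A row lasts 1/10 s, in which the tool goes at most 50 mm and 8.59 degrees, less where a joint would pass 70% of its speed; a pose out of reach is approached as far as the arm can. A call with a gripper value outside its range is refused whole. The fingers move at their own pace and stop on an object; "squeeze" is the grip in N (left out, the last holds). Time passes only in rows, so rows that repeat a pose let the fingers close, or fill a call up. It gives the time, the measured TCP pose, the force, the opening and the grip force at its end, in the units of the state.
- robot.observe(): the state, without advancing time (a new reading comes with each control period).
- robot.read_camera(name): name is "scene" or "top" or "wrist"; returns the picture (384x512x3 uint8, red, green, blue); there is no depth.
- robot.camera_model(name): a dict with "fx", "fy", "cx", "cy" (pixels), "R" (3x3) and "t" (3): a world point X has camera coordinates R X + t. Camera axes: x right, y down, z forward; pixel columns grow to the right and rows downward; lengths in m; the calibration is good to about 2 mm. A picture is of the moment at which its call begins: read the wrist's pose just before it. camera_model takes no time and is no camera call; for the wrist camera it gives the pose at the moment of the call.
- robot.hand_in(): hands the job in; it is judged then, once.
The state is a dict: "time": time; "qpos": joint angles; "qvel": joint speeds; "joint_efforts": joint torques, N m; "tool_pos": TCP position; "tool_rot": TCP orientation; "contact_force": force on the tool from outside, world axes, zero at the start; "torque": the same for the moment, N m; "opening": finger opening in m; "grip_force": force on a finger pad.
Only numpy, scipy, OpenCV 4.12 (cv2) and the standard library are available. Lean on these libraries where they do the work, as an engineer would, in place of code of your own. Each camera call takes 0.05 s, during which the arm holds its last target. There are 200 camera calls.

## Working session

There is one attempt and no reset: what is moved stays moved. The work goes in short steps, Python scripts to look and compute and a tool call to move; the robot and the scene stay as the last step left them, time stands still between calls to the robot, and variables do not carry over. Pictures are saved under pics/ and viewed, at most 10 in all, crops included, and the job is handed in when it is done.

Besides the shell and the picture viewer there is one more tool, called as a command line: name --argument value ..., lists and objects as JSON in quotes. arm_command: Moves the arm, as the interface text tells. Its arguments: {"type":"object","properties":{"moves":{"type":"array"},"squeeze":{"type":"number"}},"required":["moves"]}

```bash
mkdir -p pics; python3 - <<'E'
from cell import robot
import cv2
im=robot.read_camera("top");cv2.imwrite("pics/top0.png",im[:,:,::-1])
s=robot.observe();print(s['time'],s['tool_pos'],s['tool_rot'],s['opening'])
print(robot.camera_model("top"))
E
```

```text
0.05 [0.22946395 0.47174721 0.22606267] [-3.14009539e+00 -1.71878481e-04  2.68874347e+00] 0.09189785373004722
{'fx': 468.7694280616111, 'fy': 468.7694280616111, 'cx': 249.2724806564791, 'cy': 193.81013176237508, 'R': array([[-0.02011355, -0.99977248,  0.00710186],
       [-0.99208692,  0.01907742, -0.12409507],
       [ 0.12393135, -0.00954165, -0.99224492]]), 't': array([0.02118342, 0.54437683, 1.38062657])}
```

View pics/top0.png

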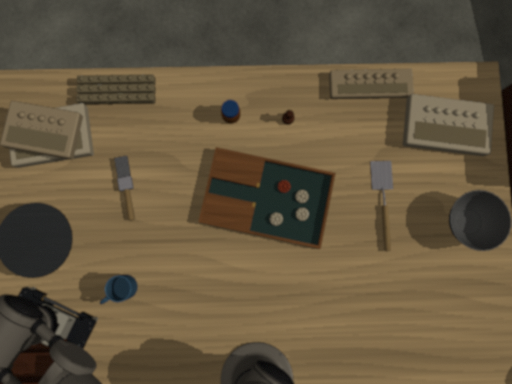

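The top view shows the tray at about (268,197), with the slot pointing left and slightly up. The red disc is at (285,186), and the creams are at (302,196), (302,214) and (277,218).

```bash
cat > h.py <<'E'
from cell import robot
import cv2, numpy as np
def ray(cm,u,v,z):
    R,t=np.array(cm['R']),np.array(cm['t'])
    d=R.T@np.array([(u-cm['cx'])/cm['fx'],(v-cm['cy'])/cm['fy'],1]); c=-R.T@t
    return c+d*(z-c[2])/d[2]
def blobs(m,amin):
    n,l,s,c=cv2.connectedComponentsWithStats(m.astype(np.uint8))
    return [(s[i,4],c[i],s[i,:4]) for i in range(1,n) if s[i,4]>=amin]
E
python3 - <<'E'
from h import *
im=cv2.imread("pics/top0.png");cm=robot.camera_model("top")
c=im[140:255,190:345];cv2.imwrite("pics/c0.png",cv2.resize(c,None,fx=5,fy=5,interpolation=cv2.INTER_CUBIC))
for p in [(285,186),(302,196),(277,218),(256,185),(228,188),(265,235),(225,165)]:print(p,im[p[1],p[0]])
for p in [(285,186),(302,196),(302,214),(277,218)]:print(ray(cm,*p,.026))
E
```

```text
(285, 186) [24 40 94]
(302, 196) [ 92 113 122]
(277, 218) [ 99 120 129]
(256, 185) [34 69 97]
(228, 188) [39 43 30]
(265, 235) [28 50 77]
(225, 165) [32 57 88]
[ 0.56751727 -0.09876047  0.026     ]
[ 0.53589344 -0.14946741  0.026     ]
[ 0.48116065 -0.14760114  0.026     ]
[ 0.47054756 -0.07174     0.026     ]
```

View pics/c0.png

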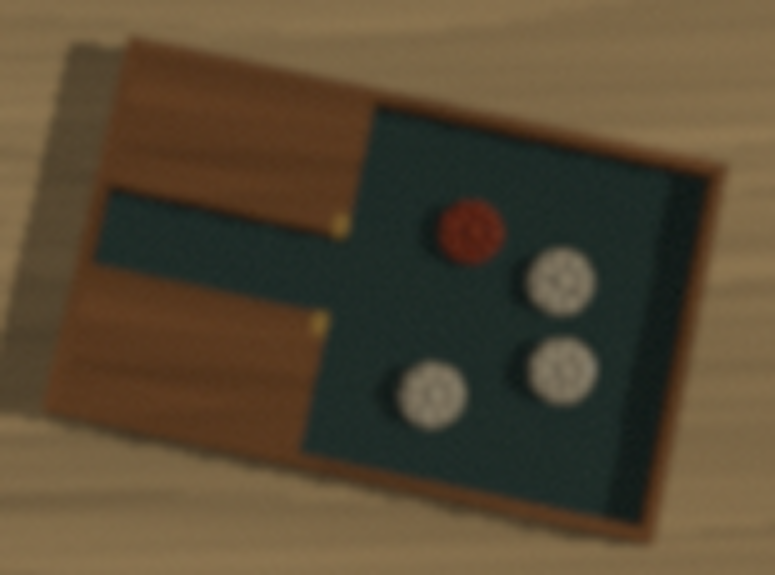

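Crop (5x, offset 190,140): the tray's top corners are at (130,38), (727,165), (652,543) and (45,412). The brass marks are at (340,225) and (318,321). The discs are all clear of each other and of the walls.

```bash
cat >> h.py <<'E'
def gframe():
    cm=robot.camera_model("top")
    px=[(130,38),(727,165),(652,543),(45,412)]
    L=np.array([[118,152.5],[118,-222.5],[-118,-222.5],[-118,152.5]])/1000
    W=np.array([ray(cm,190+(a-2)/5,140+(b-2)/5,.030)[:2] for a,b in px])
    l=L-L.mean(0);w=W-W.mean(0)
    yaw=np.arctan2((l[:,0]*w[:,1]-l[:,1]*w[:,0]).sum(),(l*w).sum())
    R=np.array([[np.cos(yaw),-np.sin(yaw)],[np.sin(yaw),np.cos(yaw)]])
    t=W.mean(0)-R@L.mean(0)
    return yaw,R,t,W-(L@R.T+t)
def discs(im=None):
    if im is None: im=robot.read_camera("top")[:,:,::-1]
    cm=robot.camera_model("top");yaw,R,t,_=gframe()
    i=im.astype(int);b,g,r=i[...,0],i[...,1],i[...,2]
    out=[]
    for n,m in (('cream',(b>65)&(r>85)),('red',(r>55)&(r>1.9*g)&(b<g))):
        m=m.copy();a=np.zeros_like(m);
        poly=np.array([[217,150],[334,174],[320,248],[200,222]],np.int32)
        k=np.zeros(m.shape,np.uint8);cv2.fillPoly(k,[poly],1)
        for A,c,s in blobs(m&(k>0),25):
            p=ray(cm,*c,.026)[:2]; out.append((n,int(A),np.round(c,1),np.round((R.T@(p-t))*1000,1)))
    return out
E
python3 - <<'E'
from h import *
y,R,t,e=gframe();print(y,t,e*1000)
cm=robot.camera_model("top")
for a,b in((340,225),(318,321)):print((R.T@(ray(cm,190+a/5,140+b/5,.03)[:2]-t))*1000)
for d in discs(cv2.imread("pics/top0.png")):print(d)
E
```

```text
-0.23224339382271586 [ 0.54219791 -0.0095952 ] [[-1.17081142 -1.01784495]
 [-0.55945069  1.24615267]
 [ 1.33751783  1.56221246]
 [ 0.39274428 -1.79052018]]
[ 3.02031540e+01 -2.98645081e-02]
[-29.84692102   0.75903084]
('cream', 122, array([302.1, 195.9]), array([  26.4, -137.8]))
('cream', 122, array([302.4, 213.6]), array([ -26.1, -149.3]))
('cream', 119, array([276.3, 218.5]), array([-57.4, -75.2]))
('red', 108, array([283.5, 186. ]), array([ 44.2, -76.5]))
```

```bash
cat >> h.py <<'E'
from scipy.spatial.transform import Rotation as Ro
def go(x,y,z,a=0.):
    """tool shift/turn to gate-frame (x,y) mm, TCP height z mm (world); face normal turned a rad clockwise from gate y"""
    yaw,R,t,_=gframe();s=robot.observe()
    T=Ro.from_euler('xyz',s['tool_rot'])
    p=np.r_[R@np.array([x,y])/1000+t,z/1000]
    w=Ro.from_euler('xyz',[np.pi,0,np.pi/2+yaw-a])
    cur=(R.T@(s['tool_pos'][:2]-t))*1000
    print(round(s['time'],2),'now',np.round(cur,1),round(s['tool_pos'][2]*1000,1),'F',np.round(s['contact_force'],1),'shift',np.round(T.inv().apply(p-s['tool_pos']),4),'turn',np.round((T.inv()*w).as_rotvec(),3))
E
python3 -c "
from h import *
go(-34,-188,150,.207)"
```

```text
0.05 now [-415.1  396.4] 226.1 F [-0.3 -0.6 -0.8] shift [-0.4998 -0.4868  0.0767] turn [-1.000e-03  1.000e-03  1.557e+00]
```

arm_command --moves '[[[-0.5, -0.487, 0.05], [0, 0, 1.557], 0], [[-0.5, -0.487, 0.05], [0, 0, 1.557], 0], [[-0.5, -0.487, 0.05], [0, 0, 1.557], 0], [[-0.5, -0.487, 0.05], [0, 0, 1.557], 0], [[-0.5, -0.487, 0.05], [0, 0, 1.557], 0]]' --squeeze 10

```text
time: 0.55
tool_pos: [0.3141, 0.2357, 0.2085]
tool_rot: [-3.141, 0.0, 1.933]
contact_force: [0.8, -0.2, -0.6]
opening: 0.0564
grip_force: 0.0
```

```bash
python3 -c "
from h import *
go(-34,-188,150,.207)"
```

```text
0.55 now [-278.4  186.2] 208.5 F [ 0.8 -0.2 -0.6] shift [-0.4469 -0.0072  0.0585] turn [-0.     0.     0.802]
```

arm_command --moves '[[[-0.447, -0.007, 0.055], [0, 0, 0.802], 0], [[-0.447, -0.007, 0.055], [0, 0, 0.802], 0], [[-0.447, -0.007, 0.055], [0, 0, 0.802], 0], [[-0.447, -0.007, 0.055], [0, 0, 0.802], 0], [[-0.447, -0.007, 0.055], [0, 0, 0.802], 0]]'

```text
time: 1.05
tool_pos: [0.3999, 0.0026, 0.178]
tool_rot: [-3.141, -0.0, 1.182]
contact_force: [1.7, 1.5, 0.6]
opening: 0.0164
grip_force: 0.0
```

```bash
python3 -c "
from h import *
go(-34,-188,80,.207)"
```

```text
1.05 now [-141.3  -20.9] 178.0 F [1.7 1.5 0.6] shift [-0.1484  0.132   0.098 ] turn [-0.    -0.     0.051]
```

arm_command --moves '[[[-0.037, 0.033, 0.025], [0, 0, 0.051], 0], [[-0.074, 0.066, 0.05], [0, 0, 0.051], 0], [[-0.111, 0.099, 0.075], [0, 0, 0.051], 0], [[-0.148, 0.132, 0.098], [0, 0, 0.051], 0], [[-0.148, 0.132, 0.098], [0, 0, 0.051], 0]]'

```text
time: 1.55
tool_pos: [0.4671, -0.185, 0.078]
tool_rot: [-3.14, 0.0, 1.135]
contact_force: [0.5, -0.3, -0.8]
opening: 0.0005
grip_force: 0.0
```

arm_command --moves '[[[0, 0, 0], [0, 0, 0], 0], [[0, 0, 0], [0, 0, 0], 0], [[0, 0, 0], [0, 0, 0], 0], [[0, 0, 0], [0, 0, 0], 0], [[0, 0, 0], [0, 0, 0], 0]]'

```text
time: 2.05
tool_pos: [0.4673, -0.1811, 0.081]
tool_rot: [3.141, -0.0, 1.139]
contact_force: [0.5, -1.1, -0.2]
opening: 0.001
grip_force: 0.0
```

```bash
python3 -c "
from h import *
go(-34,-188,17,.207)
im=robot.read_camera('wrist');cv2.imwrite('pics/w1.png',im[:,:,::-1])"
```

```text
2.05 now [ -33.4 -184.1] 81.0 F [ 0.5 -1.1 -0.2] shift [-0.0039  0.0002  0.064 ] turn [ 0.001 -0.     0.008]
```

View pics/w1.png

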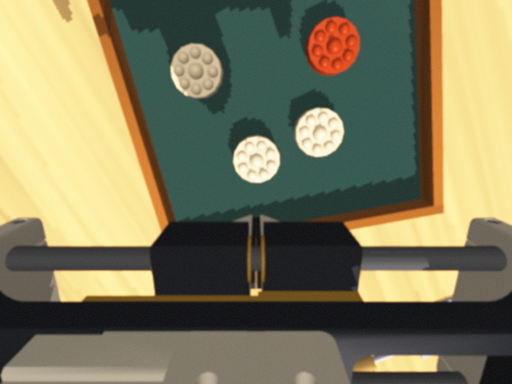

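The wrist view shows cream B at (257,159), straight ahead of the closed fingers. A is at (320,132), red at (333,45) and C at (196,70). I'll descend and push B.

arm_command --moves '[[[-0.004, 0, 0.016], [0, 0, 0.008], 0], [[-0.004, 0, 0.032], [0, 0, 0.008], 0], [[-0.004, 0, 0.048], [0, 0, 0.008], 0], [[-0.004, 0, 0.064], [0, 0, 0.008], 0], [[-0.004, 0, 0.064], [0, 0, 0.008], 0]]'

```text
time: 2.6
tool_pos: [0.4643, -0.1846, 0.015]
tool_rot: [-3.138, -0.0, 1.13]
contact_force: [-0.9, -0.1, -0.0]
opening: 0.0005
grip_force: 0.0
```

arm_command --moves '[[[0.007, 0, 0], [0, 0, 0], 0], [[0.014, 0, 0], [0, 0, 0], 0], [[0.022, 0, 0], [0, 0, 0], 0], [[0.031, 0, 0], [0, 0, 0], 0], [[0.04, 0, 0], [0, 0, 0], 0]]'

```text
time: 3.1
tool_pos: [0.4831, -0.1485, 0.0167]
tool_rot: [3.141, -0.0, 1.13]
contact_force: [0.6, -0.2, -0.6]
opening: 0.0007
grip_force: 0.1
```

arm_command --moves '[[[0.01, 0, 0], [0, 0, 0], 0], [[0.02, 0, 0], [0, 0, 0], 0], [[0.028, 0, 0], [0, 0, 0], 0], [[0.036, 0, 0], [0, 0, 0], 0], [[0.04, 0, 0], [0, 0, 0], 0]]'

```text
time: 3.6
tool_pos: [0.4999, -0.1124, 0.0163]
tool_rot: [-3.142, -0.0, 1.13]
contact_force: [-0.7, 0.1, 0.4]
opening: 0.0008
grip_force: 0.1
```

```bash
cat >> h.py <<'E'
def wdiscs():
    cm=robot.camera_model("wrist");im=robot.read_camera("wrist").astype(int)
    yaw,R,t,_=gframe();r,g,b=im[...,0],im[...,1],im[...,2]
    cv2.imwrite('pics/last.png',im[:,:,::-1].astype(np.uint8))
    for n,m in (('cream',(b>.62*r)&(r>130)&(r>b+8)),('red',(r>120)&(r>2.2*g))):
        m=cv2.morphologyEx(m.astype(np.uint8),cv2.MORPH_OPEN,np.ones((5,5)))
        for A,c,s in blobs(m,500):
            p=R.T@(ray(cm,*c,.024)[:2]-t)*1000
            if abs(p[0])<110 and -215<p[1]<150: print('w',n,A,np.round(c),s[2:],np.round(p,1))
E
python3 -c "
from h import *
go(-34,-188,17,.207)
wdiscs()
for d in discs():print(d)"
```

```text
3.6 now [ -17.5 -109.8] 16.3 F [-0.7  0.1  0.4] shift [-0.08    0.     -0.0007] turn [-0.    -0.    -0.001]
w cream 3290 [256. 188.] [65 66] [-10.2 -79.1]
w cream 3283 [179. 192.] [65 62] [-55.  -72.2]
w cream 16521 [179. 359.] [348  52] [ -89.7 -191.5]
w red 3281 [352. 162.] [65 63] [ 46.2 -75.6]
('cream', 63, array([284.2, 185. ]), array([ 47.8, -77.8]))
('cream', 470, array([305. , 192.7]), array([  37.8, -144.4]))
('cream', 64, array([326.6, 200. ]), array([  30., -213.]))
('cream', 49, array([273.1, 220.2]), array([-64.3, -66.7]))
('cream', 40, array([311.8, 227.2]), array([ -60.5, -185.1]))
('cream', 77, array([319.6, 240.4]), array([ -94.2, -215.5]))
```

View pics/last.png

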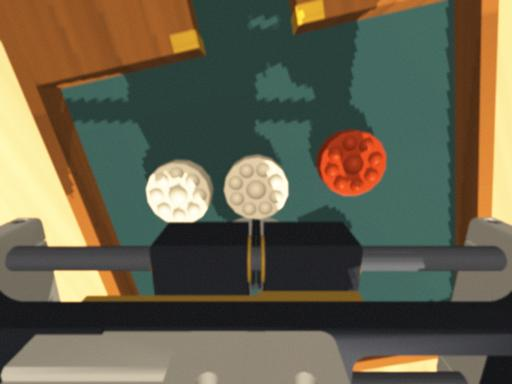

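B is centred on the face at (256,188), and the gate is ahead between the brass marks at (185,41) and (310,12). I'll keep pushing diagonally, then straighten.

arm_command --moves '[[[0.008, 0, 0], [0, 0, 0], 0], [[0.016, 0, 0], [0, 0, 0], 0], [[0.024, 0, 0], [0, 0, 0], 0], [[0.032, 0, 0], [0, 0, 0], 0], [[0.036, 0, 0], [0, 0, 0], 0]]'

```text
time: 4.2
tool_pos: [0.5153, -0.0797, 0.0163]
tool_rot: [3.142, -0.0, 1.131]
contact_force: [-0.3, -0.7, -0.7]
opening: 0.0006
grip_force: 0.1
```

arm_command --moves '[[[-0.012, 0, 0], [0, 0, 0], 0], [[-0.012, 0, 0], [0, 0, 0], 0], [[-0.012, 0, 0], [0, 0, -0.1], 0], [[-0.012, 0, 0], [0, 0, -0.206], 0], [[-0.012, 0, 0], [0, 0, -0.206], 0]]'

```text
time: 4.7
tool_pos: [0.5096, -0.092, 0.0163]
tool_rot: [-3.141, -0.0, 1.336]
contact_force: [0.4, -0.3, -0.7]
opening: 0.0004
grip_force: 0.0
```

```bash
python3 -c "
from h import *
go(0,-80,17,0)
wdiscs()"
```

```text
4.7 now [-12.8 -87.7] 16.3 F [ 0.4 -0.3 -0.7] shift [ 0.0077  0.0127 -0.0007] turn [-0.    -0.    -0.003]
w cream 3413 [272. 166.] [66 65] [ -2.9 -43.5]
w cream 2266 [182. 206.] [65 50] [-55.6 -67.3]
w cream 16473 [179. 359.] [348  52] [ -66.7 -182.6]
w red 2076 [356. 214.] [61 54] [ 48.  -72.8]
```

arm_command --moves '[[[0, 0.012, 0], [0, 0, -0.003], 0], [[0.008, 0.012, 0], [0, 0, -0.003], 0], [[0.016, 0.012, 0], [0, 0, -0.003], 0], [[0.024, 0.012, 0], [0, 0, -0.003], 0], [[0.032, 0.012, 0], [0, 0, -0.003], 0]]'

```text
time: 5.25
tool_pos: [0.5287, -0.0621, 0.0163]
tool_rot: [-3.141, -0.0, 1.339]
contact_force: [-1.4, 0.2, -0.1]
opening: 0.0001
grip_force: 0.1
```

arm_command --moves '[[[0.009, 0, 0], [0, 0, 0], 0], [[0.018, 0, 0], [0, 0, 0], 0], [[0.027, 0, 0], [0, 0, 0], 0], [[0.036, 0, 0], [0, 0, 0], 0], [[0.042, 0, 0], [0, 0, 0], 0]]'

```text
time: 5.75
tool_pos: [0.5388, -0.0213, 0.0163]
tool_rot: [3.142, -0.0, 1.339]
contact_force: [0.0, -0.2, 0.2]
opening: 0.0001
grip_force: 0.1
```

```bash
python3 -c "
from h import *
go(0,28,17,0)
wdiscs()"
```

```text
5.75 now [ -0.6 -12.2] 16.3 F [ 0.  -0.2  0.2] shift [ 0.0402  0.0006 -0.0007] turn [ 0.    -0.     0.001]
w cream 3288 [251. 187.] [65 66] [-2.8 19.4]
w cream 16565 [179. 359.] [348  52] [ -54.3 -107.2]
```

View pics/last.png

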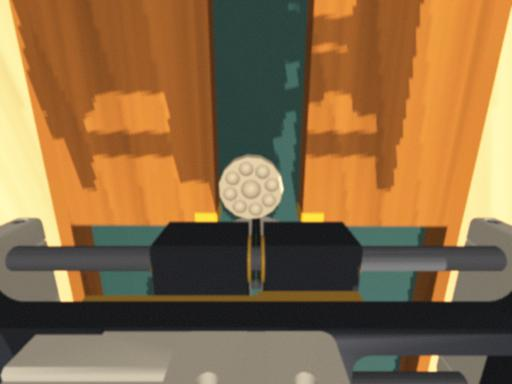

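B is entering the slot, with its centre at (251,187) and the slot running straight up the picture. I'll push on deeper.

arm_command --moves '[[[0.01, 0.001, 0], [0, 0, 0], 0], [[0.02, 0.001, 0], [0, 0, 0], 0], [[0.03, 0.001, 0], [0, 0, 0], 0], [[0.04, 0.001, 0], [0, 0, 0], 0], [[0.048, 0.001, 0], [0, 0, 0], 0]]'

```text
time: 6.3
tool_pos: [0.5508, 0.0252, 0.0163]
tool_rot: [3.142, -0.0, 1.339]
contact_force: [-0.2, -1.2, 0.4]
opening: 0.0004
grip_force: 0.1
```

arm_command --moves '[[[-0.03, 0, 0], [0, 0, 0], 0], [[-0.07, 0, 0], [0, 0, 0], 0], [[-0.07, 0, 0], [0, 0, 0], 0], [[-0.07, 0, -0.04], [0, 0, 0], 0], [[-0.07, 0, -0.08], [0, 0, 0], 0]]'

```text
time: 6.8
tool_pos: [0.5337, -0.0433, 0.0963]
tool_rot: [-3.138, -0.0, 1.338]
contact_force: [0.5, -0.3, 0.5]
opening: 0.0006
grip_force: 0.0
```

```bash
python3 -c "
from h import *
wdiscs()
go(74,-138,95,0)"
```

```text
w cream 2057 [253.  74.] [49 53] [-2.2 68.5]
6.85 now [  3.6 -34.4] 103.5 F [3.8 0.2 5.2] shift [-0.1036  0.0703  0.0091] turn [ 0.009 -0.     0.   ]
```

arm_command --moves '[[[-0.03, 0.02, 0], [0, 0, 0], 0], [[-0.06, 0.04, 0], [0, 0, 0], 0], [[-0.09, 0.06, 0], [0, 0, 0], 0], [[-0.104, 0.07, 0], [0, 0, 0], 0], [[-0.104, 0.07, 0], [0, 0, 0], 0]]'

```text
time: 7.35
tool_pos: [0.5797, -0.1628, 0.096]
tool_rot: [3.14, 0.0, 1.336]
contact_force: [0.0, 0.6, -0.0]
opening: 0.0005
grip_force: 0.0
```

```bash
python3 -c "
from h import *
go(74,-138,17,0)
for d in discs():print(d)
cv2.imwrite('pics/t2.png',cv2.resize(robot.read_camera('top')[130:260,180:350,::-1],None,fx=4,fy=4))"
```

```text
7.35 now [  71.8 -140.5] 96.0 F [ 0.   0.6 -0. ] shift [0.0025 0.0022 0.079 ] turn [ 0.001  0.    -0.002]
('cream', 233, array([313.5, 181.9]), array([  75.9, -163.4]))
('cream', 99, array([292.1, 191.8]), array([  32.2, -105.7]))
('cream', 92, array([234.4, 191.8]), array([-4.7, 65.6]))
('cream', 83, array([324.7, 200.9]), array([  25.9, -208. ]))
('cream', 373, array([318.7, 230.7]), array([ -66.5, -207.3]))
('cream', 116, array([275.5, 218.5]), array([-57.8, -73. ]))
('red', 97, array([282.8, 185.8]), array([ 44.5, -74.3]))
```

View pics/t2.png

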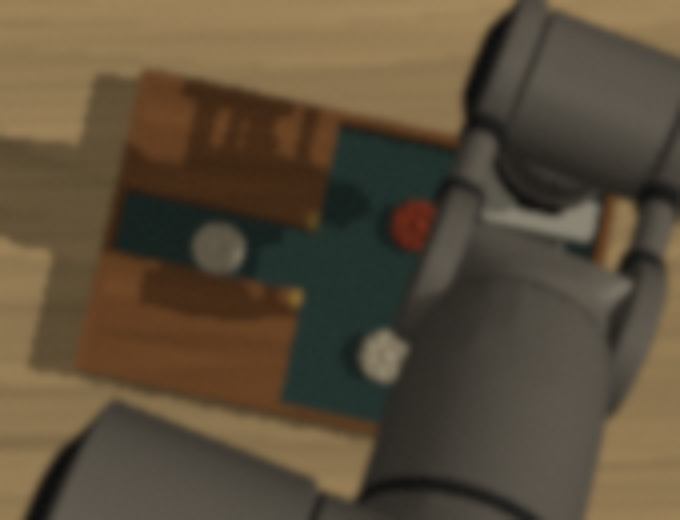

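B is in the slot at (218,248). Red is at (412,225) and C at (383,355), both undisturbed. A is hidden under the arm. I'll push A sideways towards the centre line.

arm_command --moves '[[[0.001, 0.002, 0.02], [0, 0, 0], 0], [[0.001, 0.002, 0.04], [0, 0, 0], 0], [[0.001, 0.002, 0.06], [0, 0, 0], 0], [[0.001, 0.002, 0.079], [0, 0, 0], 0], [[0.001, 0.002, 0.079], [0, 0, 0], 0]]'

```text
time: 7.95
tool_pos: [0.5789, -0.1582, 0.0149]
tool_rot: [-3.136, -0.001, 1.34]
contact_force: [-0.1, -0.3, 0.8]
opening: 0.0007
grip_force: 0.0
```

arm_command --moves '[[[0, -0.007, 0], [0, 0, 0], 0], [[0, -0.014, 0], [0, 0, 0], 0], [[0, -0.021, 0], [0, 0, 0], 0], [[0, -0.028, 0], [0, 0, 0], 0], [[0, -0.035, 0], [0, 0, 0], 0]]'

```text
time: 8.45
tool_pos: [0.5467, -0.1527, 0.0181]
tool_rot: [3.14, 0.0, 1.339]
contact_force: [2.1, -0.5, 1.5]
opening: 0.0002
grip_force: 0.8
```

arm_command --moves '[[[0, 0.01, 0], [0, 0, 0], 0], [[-0.02, 0.01, -0.02], [0, 0, 0], 0], [[-0.05, 0.01, -0.06], [0, 0, 0], 0], [[-0.05, -0.03, -0.07], [0, 0, 0], 0], [[-0.05, -0.03, -0.07], [0, 0, 0], 0]]'

```text
time: 8.95
tool_pos: [0.5022, -0.1938, 0.0885]
tool_rot: [-3.139, -0.001, 1.337]
contact_force: [-0.3, 1.2, 0.6]
opening: 0.0006
grip_force: 0.0
```

```bash
python3 -c "
from h import *
wdiscs()
go(0,-180,17,0)"
```

```text
w cream 2306 [178.  57.] [52 56] [-55.  -74.2]
w cream 1753 [262. 140.] [47 47] [   9.5 -136.7]
w red 2088 [311.  61.] [49 53] [ 46.2 -77.2]
9.0 now [   5.4 -188.3] 88.1 F [0.8 1.  0.2] shift [ 0.0083 -0.0054  0.0711] turn [-0.001 -0.    -0.001]
```

```bash
python3 -c "
from h import *
go(13.5,-178,17,-.1)"
```

```text
9.0 now [   5.4 -188.3] 88.1 F [0.8 1.  0.2] shift [0.0103 0.0081 0.0711] turn [-0.001 -0.    -0.101]
```

arm_command --moves '[[[0.008, 0.008, 0.01], [0, 0, -0.1], 0], [[0.008, 0.008, 0.03], [0, 0, -0.1], 0], [[0.008, 0.008, 0.05], [0, 0, -0.1], 0], [[0.008, 0.008, 0.071], [0, 0, -0.1], 0], [[0.008, 0.008, 0.071], [0, 0, -0.1], 0]]'

```text
time: 9.5
tool_pos: [0.515, -0.1877, 0.0139]
tool_rot: [-3.138, -0.001, 1.439]
contact_force: [0.5, -0.2, 0.1]
opening: 0.0003
grip_force: 0.0
```

arm_command --moves '[[[0.007, 0, 0], [0, 0, 0], 0], [[0.014, 0, 0], [0, 0, 0], 0], [[0.022, 0, 0], [0, 0, 0], 0], [[0.031, 0, 0], [0, 0, 0], 0], [[0.04, 0, 0], [0, 0, 0], 0]]'

```text
time: 10.0
tool_pos: [0.5214, -0.1479, 0.0168]
tool_rot: [3.141, 0.0, 1.439]
contact_force: [-0.8, -0.1, -0.1]
opening: 0.0005
grip_force: 0.1
```

arm_command --moves '[[[0.01, 0, 0], [0, 0, 0], 0], [[0.02, 0, 0], [0, 0, 0], 0], [[0.03, 0, 0], [0, 0, 0], 0], [[0.04, 0, 0], [0, 0, 0], 0], [[0.046, 0, 0], [0, 0, 0], 0]]'

```text
time: 10.5
tool_pos: [0.5271, -0.1021, 0.0163]
tool_rot: [-3.141, -0.0, 1.439]
contact_force: [-0.0, 0.7, 0.2]
opening: 0.0003
grip_force: 0.1
```

```bash
python3 -c "
from h import *
wdiscs()
go(0,-80,17,0)"
```

```text
w cream 3286 [250. 187.] [65 66] [  1.2 -62.4]
w cream 3467 [153. 193.] [69 65] [-55.  -71.8]
w cream 16483 [179. 359.] [348  52] [ -37.1 -193.5]
w red 1851 [323. 206.] [62 41] [ 45.5 -69.6]
10.55 now [  6.6 -93. ] 16.3 F [-0.9  0.3  0.8] shift [ 0.0136 -0.0052 -0.0007] turn [-0.    -0.     0.101]
```

Disc A is now at (1,-62). I'll back off, straighten and push straight through.

arm_command --moves '[[[-0.008, 0, 0], [0, 0, 0], 0], [[-0.008, -0.005, 0], [0, 0, 0.101], 0], [[-0.008, -0.005, 0], [0, 0, 0.101], 0], [[0, -0.006, 0], [0, 0, 0.101], 0], [[0.008, -0.006, 0], [0, 0, 0.101], 0]]'

```text
time: 11.05
tool_pos: [0.5223, -0.0944, 0.0163]
tool_rot: [3.142, -0.0, 1.339]
contact_force: [0.5, 0.4, 0.1]
opening: 0.0006
grip_force: 0.0
```

arm_command --moves '[[[0.01, 0, 0], [0, 0, 0], 0], [[0.02, 0, 0], [0, 0, 0], 0], [[0.03, 0, 0], [0, 0, 0], 0], [[0.04, 0, 0], [0, 0, 0], 0], [[0.048, 0, 0], [0, 0, 0], 0]]'

```text
time: 11.55
tool_pos: [0.5335, -0.0466, 0.0163]
tool_rot: [3.142, -0.0, 1.339]
contact_force: [0.2, -0.3, 0.9]
opening: 0.0004
grip_force: 0.0
```

```bash
python3 -c "
from h import *
wdiscs()
go(0,40,17,0)"
```

```text
w cream 4860 [249.  44.] [75 83] [-2.6 69. ]
w cream 3299 [256. 188.] [65 66] [ 1.  -6.6]
w cream 16538 [179. 359.] [348  52] [ -53.6 -133. ]
11.6 now [  0.  -37.3] 16.3 F [-0.   1.5  0.4] shift [ 0.0773 -0.     -0.0006] turn [ 0. -0.  0.]
```

arm_command --moves '[[[0.01, 0, 0], [0, 0, 0], 0], [[0.02, 0, 0], [0, 0, 0], 0], [[0.03, 0, 0], [0, 0, 0], 0], [[0.04, 0, 0], [0, 0, 0], 0], [[0.05, 0, 0], [0, 0, 0], 0]]'

```text
time: 12.1
tool_pos: [0.545, 0.0017, 0.0163]
tool_rot: [3.142, -0.0, 1.338]
contact_force: [-0.7, 0.0, -0.4]
opening: 0.0008
grip_force: 0.1
```

arm_command --moves '[[[0.008, 0, 0], [0, 0, 0], 0], [[0.016, 0, 0], [0, 0, 0], 0], [[0.024, 0, 0], [0, 0, 0], 0], [[0.03, 0, 0], [0, 0, 0], 0], [[0.03, 0, 0], [0, 0, 0], 0]]'

```text
time: 12.6
tool_pos: [0.5519, 0.0308, 0.0163]
tool_rot: [3.141, -0.0, 1.339]
contact_force: [-0.0, -0.3, 0.2]
opening: 0.0002
grip_force: 0.0
```

arm_command --moves '[[[-0.03, 0, 0], [0, 0, 0], 0], [[-0.07, 0, 0], [0, 0, 0], 0], [[-0.08, 0, -0.02], [0, 0, 0], 0], [[-0.08, 0, -0.06], [0, 0, 0], 0], [[-0.08, 0, -0.08], [0, 0, 0], 0]]'

```text
time: 13.1
tool_pos: [0.5341, -0.049, 0.0988]
tool_rot: [3.139, -0.0, 1.336]
contact_force: [0.3, 0.8, -0.4]
opening: 0.0006
grip_force: 0.0
```

```bash
python3 -c "
from h import *
wdiscs()
go(-90,-74,95,1.571)"
```

```text
w cream 3531 [252.  41.] [56 88] [-0.6 87. ]
13.15 now [  2.6 -39.9] 101.4 F [0.8 0.6 2.9] shift [-0.0343 -0.0926  0.0057] turn [ 0.006 -0.006  1.569]
```

arm_command --moves '[[[-0.01, -0.025, 0], [0, 0, 0], 0], [[-0.02, -0.05, 0], [0, 0, 0], 0], [[-0.03, -0.075, 0], [0, 0, 0], 0], [[-0.034, -0.093, 0], [0, 0, 0], 0], [[-0.034, -0.093, 0], [0, 0, 0], 0]]'

```text
time: 13.65
tool_pos: [0.4326, -0.0592, 0.096]
tool_rot: [-3.139, -0.0, 1.337]
contact_force: [0.5, 0.0, 0.7]
opening: 0.0008
grip_force: 0.0
```

arm_command --moves '[[[0, 0, 0], [0, 0, 0], 0], [[0, 0, 0.01], [0, 0, 0], 0], [[0, 0, 0.02], [0, 0, 0], 0], [[0, 0, 0.03], [0, 0, 0], 0], [[0, 0, 0.04], [0, 0, 0], 0]]'

```text
time: 14.15
tool_pos: [0.4349, -0.0593, 0.055]
tool_rot: [-3.141, -0.0, 1.338]
contact_force: [0.0, -0.7, -0.2]
opening: 0.0005
grip_force: 0.0
```

```bash
python3 -c "
from h import *
for d in discs():print(d)
go(-91,-74,17,0)"
```

```text
('cream', 263, array([226.6, 189.4]), array([-2.5, 90.3]))
('cream', 58, array([261.9, 213.7]), array([-52.2, -29.9]))
('cream', 417, array([283.6, 220.9]), array([-59.8, -98.3]))
('cream', 55, array([307. , 227.4]), array([ -64.2, -170.9]))
('red', 109, array([283.5, 186. ]), array([ 44. , -76.4]))
14.2 now [-93.9 -73. ] 53.8 F [-1.8 -0.5 -0.5] shift [-0.001   0.003   0.0368] turn [-0.003 -0.    -0.001]
```

arm_command --moves '[[[-0.001, 0.003, 0.009], [0, 0, 0], 0], [[-0.001, 0.003, 0.018], [0, 0, 0], 0], [[-0.001, 0.003, 0.028], [0, 0, 0], 0], [[-0.001, 0.003, 0.036], [0, 0, 0], 0], [[-0.001, 0.003, 0.036], [0, 0, 0], 0]]'

```text
time: 14.7
tool_pos: [0.4369, -0.0609, 0.0192]
tool_rot: [-3.139, -0.0, 1.338]
contact_force: [-0.1, 0.0, -0.1]
opening: 0.0005
grip_force: 0.0
```

arm_command --moves '[[[0, 0.007, 0], [0, 0, 0], 0], [[0, 0.014, 0], [0, 0, 0], 0], [[0, 0.022, 0], [0, 0, 0], 0], [[0, 0.03, 0], [0, 0, 0], 0], [[0, 0.037, 0], [0, 0, 0], 0]]'

```text
time: 15.2
tool_pos: [0.4747, -0.0699, 0.0205]
tool_rot: [3.141, -0.0, 1.338]
contact_force: [-0.0, -0.3, 0.6]
opening: 0.0005
grip_force: 0.2
```

arm_command --moves '[[[0, 0.007, 0], [0, 0, 0], 0], [[0, 0.014, 0], [0, 0, 0], 0], [[0, 0.02, 0], [0, 0, 0], 0], [[0, 0.024, 0], [0, 0, 0], 0], [[0, 0.024, 0], [0, 0, 0], 0]]'

```text
time: 15.7
tool_pos: [0.4976, -0.0753, 0.0203]
tool_rot: [3.141, -0.0, 1.338]
contact_force: [-0.2, 0.4, -0.5]
opening: 0.0004
grip_force: 0.0
```

arm_command --moves '[[[0, -0.015, 0], [0, 0, 0], 0], [[-0.03, -0.015, -0.01], [0, 0, 0], 0], [[-0.06, -0.015, -0.04], [0, 0, 0], 0], [[-0.06, 0.025, -0.06], [0, 0, 0], 0], [[-0.06, 0.025, -0.06], [0, 0, 0], 0]]'

```text
time: 16.2
tool_pos: [0.5129, -0.1424, 0.0838]
tool_rot: [3.13, 0.002, 1.336]
contact_force: [1.1, -0.9, -0.2]
opening: 0.0007
grip_force: 0.0
```

```bash
python3 -c "
from h import *
wdiscs()
go(0,-120,17,0)"
```

```text
w cream 1907 [249. 127.] [50 49] [ -2.1 -73.6]
w red 1733 [307. 130.] [46 47] [ 44.8 -76.1]
16.25 now [  -1.3 -135. ] 81.8 F [-0.7  0.7 -0.9] shift [0.0151 0.0009 0.0648] turn [ 0.005  0.001 -0.002]
```

arm_command --moves '[[[0.013, 0, 0.01], [0, 0, 0], 0], [[0.013, 0, 0.03], [0, 0, 0], 0], [[0.013, 0, 0.05], [0, 0, 0], 0], [[0.013, 0, 0.065], [0, 0, 0], 0], [[0.013, 0, 0.065], [0, 0, 0], 0]]'

```text
time: 16.75
tool_pos: [0.5083, -0.1244, 0.013]
tool_rot: [-3.137, -0.001, 1.339]
contact_force: [0.1, 0.6, 0.9]
opening: 0.0004
grip_force: 0.0
```

arm_command --moves '[[[0.008, 0, 0], [0, 0, 0], 0], [[0.016, 0, 0], [0, 0, 0], 0], [[0.024, 0, 0], [0, 0, 0], 0], [[0.033, 0, 0], [0, 0, 0], 0], [[0.042, 0, 0], [0, 0, 0], 0]]'

```text
time: 17.25
tool_pos: [0.5203, -0.0847, 0.0153]
tool_rot: [3.142, -0.0, 1.338]
contact_force: [-0.1, -0.3, 0.5]
opening: 0.0006
grip_force: 0.0
```

arm_command --moves '[[[0.009, 0, 0], [0, 0, 0], 0], [[0.018, 0, 0], [0, 0, 0], 0], [[0.027, 0, 0], [0, 0, 0], 0], [[0.033, 0, 0], [0, 0, 0], 0], [[0.033, 0, 0], [0, 0, 0], 0]]'

```text
time: 17.75
tool_pos: [0.5279, -0.0528, 0.0153]
tool_rot: [3.142, -0.0, 1.339]
contact_force: [0.3, -0.6, -0.3]
opening: 0.0005
grip_force: 0.0
```

```bash
python3 -c "
from h import *
wdiscs()
go(0,13,17,0)"
```

```text
w cream 3988 [265.  27.] [77 62] [ 1.4 68.9]
w cream 3334 [261. 187.] [65 67] [ -0.3 -13.1]
w cream 16587 [179. 359.] [348  52] [ -57.2 -139.2]
17.8 now [ -3.9 -45.9] 15.3 F [-0.   0.3 -0.5] shift [ 0.0589  0.0039 -0.0017] turn [ 0. -0.  0.]
```

View pics/last.png

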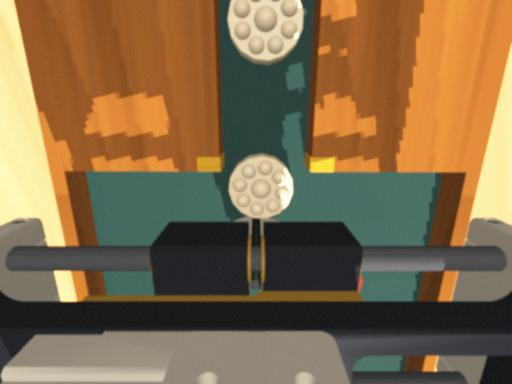

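C is centred at (261,187) at the mouth of the gate. A is well beyond it at (265,27).

arm_command --moves '[[[0.007, 0.001, 0], [0, 0, 0], 0], [[0.016, 0.002, 0], [0, 0, 0], 0], [[0.025, 0.003, 0], [0, 0, 0], 0], [[0.033, 0.003, 0], [0, 0, 0], 0], [[0.04, 0.003, 0], [0, 0, 0], 0]]'

```text
time: 18.3
tool_pos: [0.5401, -0.0146, 0.0153]
tool_rot: [3.142, -0.0, 1.338]
contact_force: [0.0, 0.5, 0.1]
opening: 0.0005
grip_force: 0.1
```

arm_command --moves '[[[0.006, 0, 0], [0, 0, 0], 0], [[0.012, 0, 0], [0, 0, 0], 0], [[0.017, 0, 0], [0, 0, 0], 0], [[0.017, 0, 0], [0, 0, 0], 0], [[0.017, 0, 0], [0, 0, 0], 0]]'

```text
time: 18.8
tool_pos: [0.5438, 0.0011, 0.0153]
tool_rot: [-3.142, -0.0, 1.338]
contact_force: [0.0, -0.5, -0.1]
opening: 0.0005
grip_force: 0.0
```

arm_command --moves '[[[-0.03, 0, 0], [0, 0, 0], 0], [[-0.04, 0, -0.03], [0, 0, 0], 0], [[-0.06, 0, -0.07], [0, 0, 0], 0], [[-0.1, 0, -0.1], [0, 0, 0], 0], [[-0.13, 0, -0.12], [0, 0, 0], 0]]'

```text
time: 19.3
tool_pos: [0.5141, -0.1274, 0.1378]
tool_rot: [3.138, 0.001, 1.338]
contact_force: [0.8, 0.2, 0.3]
opening: 0.0003
grip_force: 0.0
```

```bash
python3 -c "
from h import *
wdiscs()
go(0,-180,120,0)
for d in discs():print(d)
cv2.imwrite('pics/t3.png',cv2.resize(robot.read_camera('top')[130:260,180:350,::-1],None,fx=4,fy=4))"
```

```text
w cream 1470 [255.  17.] [43 41] [ 0.1 33.9]
w red 1067 [301. 145.] [36 36] [ 46.  -79.5]
19.35 now [   1.3 -125.1] 140.3 F [ 1.6 -3.8  2. ] shift [-0.0548 -0.0013  0.0205] turn [ 0.008  0.003 -0.003]
('cream', 51, array([297.5, 171.5]), array([  97. , -109.2]))
('cream', 428, array([318.5, 178.5]), array([  89.5, -176.1]))
('cream', 80, array([218.3, 187.6]), array([ -2.5, 116.2]))
('cream', 217, array([236.8, 190.2]), array([ 1.6, 59.6]))
('cream', 35, array([288.2, 199.2]), array([  7.7, -98.6]))
('cream', 209, array([306.2, 208.6]), array([  -8.9, -157.6]))
('cream', 85, array([278.2, 225.8]), array([-77.5, -85.3]))
('cream', 130, array([316.1, 236.1]), array([ -84. , -202.7]))
('red', 53, array([280.8, 185.9]), array([ 42.7, -68.4]))
```

View pics/last.png

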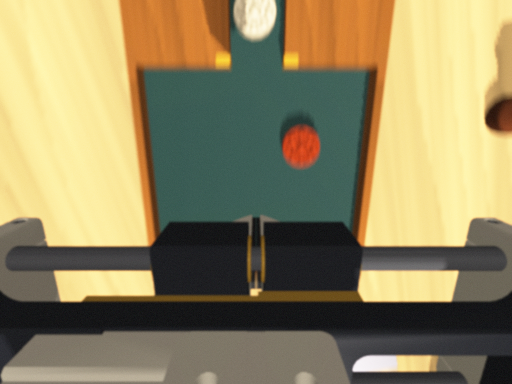

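View pics/t3.png

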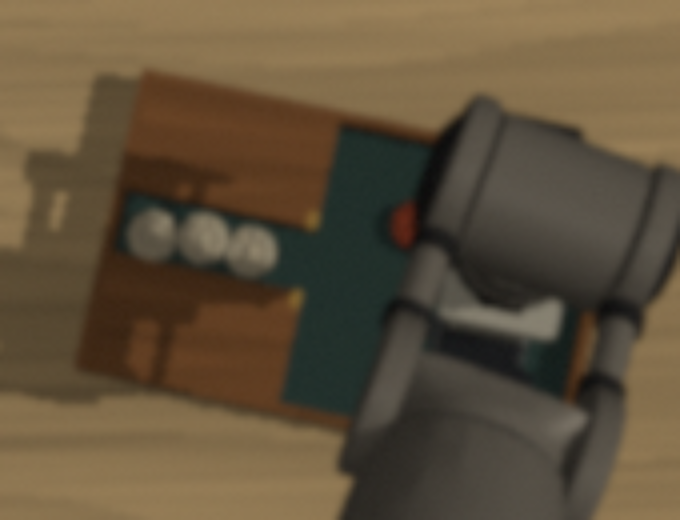

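All three creams lie in a row in the slot at (152,235), (202,238) and (250,250), with C past the gate. Red is still in the pen, and the arm is clear above.

arm_command --moves '[[[0, 0, 0], [0, 0, 0], 0], [[0, 0, 0], [0, 0, 0], 0], [[0, 0, 0], [0, 0, 0], 0], [[0, 0, 0], [0, 0, 0], 0], [[0, 0, 0], [0, 0, 0], 0]]'

```text
time: 19.95
tool_pos: [0.5138, -0.1249, 0.1349]
tool_rot: [-3.141, -0.0, 1.339]
contact_force: [-0.7, 0.1, -0.2]
opening: 0.0003
grip_force: 0.0
```

```bash
python3 -c "
from cell import robot
print(robot.hand_in())"
```

```text
the job is handed in; nothing more can be done
None
```

All three cream rosettes were swept one at a time through the gate and lie in the slot, the red one is still in the pen, and the job was handed in at about 20 s (no verdict was returned).

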